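# Read an agglutination slide through a loupe

## Task

Set the light box's dimmer lever to the green mark first, with the loupe still lying on its mat. Then pick up the loupe and hold it level over the test slide with the dark red clumps, centred on the slide's circle, with the lens at its focal height of 80 mm above the slide, the height of the red tape on the lamp post. Finish while still holding it there in the gripper, steady and resting on nothing, and leave both slides, the reagent bottle and the tube rack where they are.

Things in the scene. Friction and masses are not known exactly. Their poses are not given: they have to be found in the camera images.
- lightbox: Fixed grey light box, 240 (its x) x 320 (y) x 50 mm high, flat top with a white opal window 184 x 224 mm centred 35 mm to its -y side. Origin: centre of its underside, on the bench; x points away from the robot at yaw 0, z up. The dimmer is on its +y side, midway in x; a lamp post stands at its far -y corner.
- dimmer_pivot (a point): Pivot of the dimmer lever, at x 0, y +118, z +42 mm in the light box's frame and turned as the box is, inside a light grey half-round dome (30 mm radius about the pivot, 40 mm wide along y). The lever swings about the box's y axis. Ticks on the dome beside the lever: four thin black ones and one broad green one, on each side of the slot.
- dimmer (a joint): Dimmer lever angle (rad), 0 to 1.4. At 0 (dimmest) it leans 0.7 rad from upright to the light box's -x side (the robot's), at 0.7 it is upright, at 1.4 it leans 0.7 rad to +x. Black ticks at 0, 0.35, 0.7, 1.4; the green mark is at 1.05, 0.35 rad past upright. Stiff by friction (0.1 N m, some 2 N at the paddle); stays where it is left.
- dimmer_grip (a point): Middle of the lever's black paddle with a red end, 63 mm from the pivot along the lever; the paddle is 12 mm thick (along the light box's y), 16 mm broad and 30 mm long, its end 78 mm from the pivot.
- focus_mark (a point): Middle of the red tape (6 mm high) on the lamp post: 134 mm above the bench, 80 mm above the slides' upper faces: the loupe's focal height. The steel post, 10 mm thick, stands at x +104, y -143 mm in the light box's frame; its small black lamp head on top (highest point about 205 mm above the bench) leans to the window, up to 45 mm from the post.
- slide_red: Test slide to be read: loose pale blue plate 76 x 52 x 4 mm, 35 g, lying flat on the light box's window, with dark red clumps in the black-rimmed circle (32 mm across) at its middle, and a white label strip at its -x end. Origin: centre of its underside; x along its length, z up.
- slide_red_spot (a point): Centre of the circle with the red clumps, on the upper face of that slide (4 mm above its underside, 54 mm above the bench).
- slide_clear: Control slide, the same plate with an empty-looking cream circle in place of the red clumps, lying on the window beside the other, on either side of it. Origin: centre of its underside. Leave alone.
- loupe: Hand loupe lying flat on a fixed blue mat (3 mm thick, 210 x 110 mm): round black rim 74 mm across and 20 mm high with a clear lens, a short steel neck and a white handle towards its -x side. About 160 g (0.8 to 1.3 times that). Origin: centre of the rim's underside, on the lens axis; x from handle to lens, z up along the lens axis.
- loupe_lens (a point): Middle of the lens, 10 mm above the loupe's underside; its height is the lens height.
- loupe_handle (a point): Point in the middle of the handle's section, 85 mm from the lens axis, 10 mm above the loupe's underside (13 mm above the bench as it lies). The handle is a flat-sided bar 22 mm wide and 20 mm high, from 50 to 158 mm from the lens axis; the loupe balances about 71 mm from the lens axis.
- reagent: Small amber reagent bottle with a red cap, 32 mm across, 75 mm high, standing on the bench. Origin: centre of its foot. Leave alone.
- rack: Black tube rack with eight blue-capped tubes, 110 x 50 mm, 84 mm high, standing on the bench to the left of the light box. Origin: centre of its underside. Leave alone.
There are look-alikes about, which are no part of the job. What is shaped like the slide_red but purple is not meant.

How it is judged:
By the outcome, as a careful person would: the job done as asked, in the order asked, and still so for the second after the job is handed in, while the arm keeps its last pose, push and grip.
It also fails if it takes over 64 s, if anything falls off the work surface, if the arm or the gripper's body presses on something with over 40 N, if the wrist force passes 120 N, or if a joint passes its speed limit or range.

## Robot

A 7-joint arm with a two-finger parallel gripper is mounted at the origin on the work surface. World frame = base frame: x ahead of the robot, y to its left, z up, the work surface at z = 0. Lengths are in m, angles in degrees, forces in N, time in s.
With the tool pointing down it reaches from about 0.4 to 0.9 m from the base axis. Payload 5.5 kg.
Tool frame: the origin (TCP) lies midway between the tips of the shut fingers; the grasp point (between the pads) lies tcp_to_grasp behind it (tcp_to_grasp is the distance from the TCP to the grasp point, in m); y points along the fingers, z is the direction in which the jaws open and shut, and the axes are right-handed (so a half turn about y gives the same grasp; the last joint's range is limited). The gripper opens to 92 mm and grips with 3 to 60 N. Pads are 19 mm wide; open, the fingers measure 130 mm over their backs; the gripper's body (75 mm by 190 mm) begins 47 mm behind the grasp point.
Start: joints at [-48.403, 28.699, -24.465, 88.831, 12.651, 65.22, -12.049], TCP at [0.29, 0.582, 0.227] pointing down, gripper open.
Joint ranges: [-164.97, 164.97], [-17.58, 116.51], [-87.97, 89.64], [11.32, 138.91], [-80.73, 260.73], [10.89, 115.49], [-147.41, 147.41]. Speed limits (degrees/s): [147.25, 147.25, 180, 180, 180, 180, 180].

## Interface

Orientations are given as [roll, pitch, yaw] about the fixed x, y, z axes, in that order (R = Rz(yaw) Ry(pitch) Rx(roll)).
In Python, from rig import state, grab_frame, calibration, hand_in, tcp_to_grasp gives the robot as it stands.
- The arm moves only by the shell command python3 -m inch 'ROWS' [FORCE]. ROWS is JSON, a list that holds one entry, the list of rows, each a list of 7 numbers: the shift along the tool's x, y, z as a fraction of full scale, then the turn, a rotation vector about the tool's x, y, z as a fraction of full scale, then the gripper's target within -1 to 1 (shut at 1, half-way at 0, fully open at -1). In form: [[[dx, dy, dz, rx, ry, rz, gripper], ...]]. A call has exactly 10 rows; each row shifts and turns the commanded pose from where the row before left it, along the tool's axes as they then stand; what a row does not reach is not made up. Full scale, the value 1, is 2.5 cm for a shift and 0.12 rad for a turn. A row lasts 1/10 s, in which the tool goes at most 50 mm and 8.59 degrees, less where a joint would pass 70% of its speed; a pose out of reach is approached as far as the arm can. A call with a number of a shift or a turn outside -1 to 1 is refused whole. A call with a gripper value outside its range is refused whole. The fingers move at their own pace and stop on an object; FORCE is the grip in N (left out, the last holds). Time passes only in rows, so rows that do not move let the fingers close, or fill a call up. It gives the time, the measured TCP pose, the force and the opening at its end, in the units of the state.
- state(): the state, without advancing time (a new reading comes with each control period).
- grab_frame(name): name is "side" or "top" or "wrist"; returns the picture (384x512x3 uint8, red, green, blue); there is no depth.
- calibration(name): a dict with "fx", "fy", "cx", "cy" (pixels), "distortion" ([k1, k2, p1, p2, k3] as OpenCV has them; the pictures are not rectified), "origin" and "attitude" of the camera in the world; the wrist camera has in their place "mount" (4x4, takes a point from camera to tool coordinates, whose origin is the TCP and whose axes are the tool frame's). Camera axes: x right, y up, looking along -z (the intrinsics and any distortion apply to the point x, -y, -z); pixel columns grow to the right and rows downward; lengths in m; the calibration is good to about 2 mm. A picture is of the moment at which its call begins: read the wrist's pose just before it. calibration takes no time and is no camera call.
- hand_in(): hands the job in, once; it reports no verdict.
The state is a dict: "time_s": time; "q": joint angles; "qd": joint speeds; "joint_torque": joint torques, N m; "eef_pos": TCP position; "ee_rot": TCP orientation; "ft_force": force on the tool from outside, world axes, zero at the start; "torque": the same for the moment, N m; "gripper_width": opening from 0.0 (shut) to 1.0 (fully open).
Only numpy, scipy, OpenCV 4.12 (cv2) and the standard library are available. Lean on these libraries where they do the work, as an engineer would, in place of code of your own. Each camera call takes 0.05 s, during which the arm holds its last target. There are 200 camera calls.

## Working session

There is one attempt and no reset: what is moved stays moved. The work goes in short steps, Python scripts to look and compute and a shell command to move; the robot and the scene stay as the last step left them, time stands still between calls to the robot, and variables do not carry over. Pictures are saved under pics/ and viewed, about 8 in all and at most 12, crops included, and the job is handed in when it is done.

```bash
mkdir -p pics; ls
python3 - <<'E'
from rig import state, grab_frame, calibration, tcp_to_grasp
import cv2,numpy as np
s=state(); print(s, tcp_to_grasp)
for n in("side","top","wrist"): print(n,calibration(n))
a=grab_frame("top");b=grab_frame("side");c=grab_frame("wrist")
np.savez("f0.npz",top=a,side=b,wrist=c)
cv2.imwrite("pics/top0.png",cv2.resize(a[...,::-1],(800,600)))
cv2.imwrite("pics/side0.png",cv2.resize(b[...,::-1],(800,600)))
E
```

```text
pics
{'time_s': 0.0, 'q': array([-48.40386483,  28.75437457, -24.45268797,  88.89056155,
        12.65088206,  65.21984532, -12.05012622]), 'qd': array([-0.04843453, -0.1069691 ,  0.01774173,  0.12900308,  0.01981245,
        0.0349799 , -0.10940211]), 'joint_torque': array([ 5.15457905e-04, -5.66598701e+01, -5.81572473e+00, -2.79119128e+01,
       -6.85272692e-02,  3.10310314e-02,  1.91794384e-04]), 'eef_pos': array([0.28992522, 0.58098219, 0.22567776]), 'ee_rot': array([-9.01113483e+01,  3.76679808e-03, -2.65143425e+01]), 'ft_force': array([0.37032813, 1.10324088, 1.28950889]), 'torque': array([-0.04435034,  0.02289701, -0.00293696]), 'gripper_width': 1.0015532370137468} 0.0188
side {'fx': 413.5073837120253, 'fy': 413.5073837120253, 'cx': 259.69581458080893, 'cy': 191.26388944663557, 'distortion': array([-0.02264166,  0.        ,  0.        ,  0.        ,  0.        ]), 'origin': array([ 0.45512438, -0.79560962,  0.88583971]), 'attitude': array([48.07413024, -1.17614456, -4.65895847])}
top {'fx': 419.94832863827395, 'fy': 419.94832863827395, 'cx': 261.43952648230356, 'cy': 193.63128202909732, 'distortion': array([-0.09003341,  0.        ,  0.        ,  0.        ,  0.        ]), 'origin': array([0.43498513, 0.05384595, 1.22548092]), 'attitude': array([  4.39014611,  -0.5687935 , -88.35273134])}
wrist {'fx': 299.99265060265395, 'fy': 299.99265060265395, 'cx': 255.22860777729142, 'cy': 191.84409771591243, 'distortion': array([0.02085528, 0.        , 0.        , 0.        , 0.        ]), 'mount': array([[ 9.38479338e-04, -9.50264642e-01, -3.11442176e-01,
        -8.54498218e-02],
       [ 1.26117091e-03,  3.11443191e-01, -9.50263936e-01,
        -1.58045869e-01],
       [ 9.99998764e-01,  4.99021256e-04,  1.49072913e-03,
        -1.26611591e-03],
       [ 0.00000000e+00,  0.00000000e+00,  0.00000000e+00,
         1.00000000e+00]])}
```

View pics/top0.png

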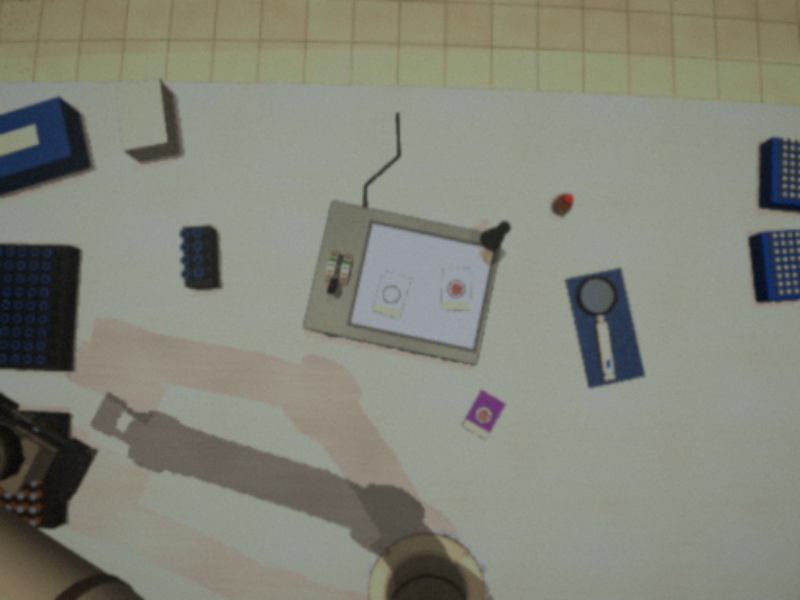

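View pics/side0.png

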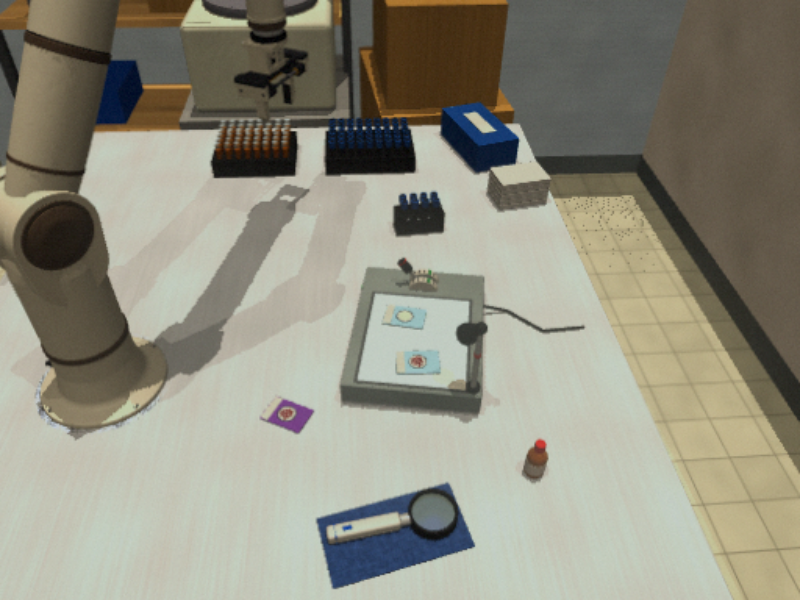

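```bash
cat > h.py <<'E'
import numpy as np,cv2
from scipy.spatial.transform import Rotation as R
from rig import calibration,state,grab_frame
def cam(n,s=None):
    c=calibration(n);K=np.array([[c['fx'],0,c['cx']],[0,c['fy'],c['cy']],[0,0,1]])
    if n=='wrist':
        T=np.eye(4);T[:3,:3]=R.from_euler('xyz',s['ee_rot'],degrees=True).as_matrix();T[:3,3]=s['eef_pos']
        T=T@c['mount'];Rm,o=T[:3,:3],T[:3,3]
    else: Rm,o=R.from_euler('xyz',c['attitude'],degrees=True).as_matrix(),c['origin']
    return K,c['distortion'],Rm@np.diag([1,-1,-1]),o
def ray(n,px,s=None):
    K,d,Rm,o=cam(n,s);u=cv2.undistortPoints(np.float64(px).reshape(-1,1,2),K,d)[:,0]
    return o,np.c_[u,np.ones(len(u))]@Rm.T
def plane(n,px,z,s=None):
    o,v=ray(n,px,s);return o+v*((z-o[2])/v[:,2])[:,None]
def proj(n,P,s=None):
    K,d,Rm,o=cam(n,s);return cv2.projectPoints((np.float64(P).reshape(-1,3)-o)@Rm,np.zeros(3),np.zeros(3),K,d)[0][:,0]
def tri(n1,p1,n2,p2,s=None):
    o1,v1=ray(n1,p1,s);o2,v2=ray(n2,p2,s);v1=v1[0];v2=v2[0]
    t=np.linalg.lstsq(np.c_[v1,-v2],o2-o1,rcond=None)[0];a,b=o1+t[0]*v1,o2+t[1]*v2
    return (a+b)/2,np.linalg.norm(a-b)
E
cat > m.py <<'E'
from h import *
f=np.load('f0.npz');np.set_printoptions(precision=4,suppress=True)
for n in('top','side'):
    im=f[n];hsv=cv2.cvtColor(im,cv2.COLOR_RGB2HSV);S=512/800
    def comps(mask,name,z,roi,amin=15):
        m=np.zeros_like(mask);x0,y0,x1,y1=[int(v*S) for v in roi];m[y0:y1,x0:x1]=mask[y0:y1,x0:x1]
        cs,_=cv2.findContours(m,cv2.RETR_EXTERNAL,cv2.CHAIN_APPROX_NONE)
        for c in sorted(cs,key=cv2.contourArea)[::-1][:3]:
            if cv2.contourArea(c)<amin: continue
            M=cv2.moments(c);ce=(M['m10']/M['m00'],M['m01']/M['m00']);r=cv2.minAreaRect(c)
            P=plane(n,cv2.boxPoints(r),z);print(n,name,np.array(ce),'a',M['m00'],'P',plane(n,ce,z)[0],'sides',np.linalg.norm(P[1]-P[0]),np.linalg.norm(P[2]-P[1]),'box',P[:,:2].round(3).tolist())
    h,s_,v=cv2.split(hsv)
    win=(360,215,505,360) if n=='top' else(355,290,485,395)
    comps(((s_>90)&((h<12)|(h>165))&(v<235)).astype('u1')*255,'red',.054,win,8)
    mat=(560,260,650,395) if n=='top' else(310,480,480,590)
    bl=((h>95)&(h<125)&(s_>90)).astype('u1')*255
    comps(bl,'mat',.003,mat)
    comps(((s_<70)&(v>140)).astype('u1')*255,'handle',.023,(575,300,625,385) if n=='top' else (325,508,408,548))
    comps((v<70).astype('u1')*255,'rim',.023,mat)
    if n=='top':
        comps(((s_<40)&(v>150)).astype('u1')*255,'window',.05,(340,215,500,358))
    print(hsv[int(290*S):int(292*S),int(330*S):int(345*S)].tolist() if n=='top' else '')
t=cv2.resize(f['top'][120:240,185:345,::-1],(800,600),interpolation=cv2.INTER_CUBIC)
cv2.imwrite('pics/crop_top.png',t)
E
python3 m.py
```

```text
top red [291.8025 184.5432] a 13.5 P [ 0.5533 -0.0396  0.054 ] sides 0.011356004566086432 0.013825653999551771 box [[0.557, -0.031], [0.562, -0.041], [0.55, -0.047], [0.545, -0.037]]
top mat [398.2403 213.7689] a 742.0 P [ 0.4815 -0.3604  0.003 ] sides 0.04949022530143076 0.20178726318048676 box [[0.592, -0.306], [0.604, -0.354], [0.407, -0.399], [0.396, -0.352]]
top mat [375.1317 215.9747] a 440.5 P [ 0.4732 -0.2912  0.003 ] sides 0.03329475405412001 0.20213101886153217 box [[0.58, -0.253], [0.588, -0.286], [0.391, -0.331], [0.383, -0.299]]
top handle [370.164  235.1553] a 95.5 P [ 0.417  -0.2716  0.023 ] sides 0.09195963941196608 0.020527827871116 box [[0.389, -0.266], [0.481, -0.265], [0.481, -0.285], [0.389, -0.286]]
top handle [386.4783 218.2391] a 92.0 P [ 0.4669 -0.3189  0.023 ] sides 0.015065455288992835 0.0697732101268998 box [[0.498, -0.306], [0.501, -0.321], [0.432, -0.332], [0.43, -0.317]]
top handle [389.3444 238.1667] a 15.0 P [ 0.4097 -0.328   0.023 ] sides 0.011779512452758443 0.017262566456637148 box [[0.419, -0.321], [0.419, -0.333], [0.402, -0.333], [0.401, -0.321]
[... 1443 characters left out ...]
] a 368.5 P [ 0.4523 -0.3205  0.023 ] sides 0.11844092958344635 0.021328780433604682 box [[0.395, -0.319], [0.512, -0.3], [0.515, -0.321], [0.4, -0.339]]
side handle [213.4074 326.4907] a 36.0 P [ 0.4074 -0.2947  0.023 ] sides 0.04125217296290379 0.01008267272170616 box [[0.395, -0.29], [0.436, -0.293], [0.436, -0.303], [0.395, -0.3]]
side rim [276.6612 329.0166] a 822.5 P [ 0.5513 -0.311   0.023 ] sides 0.0848518181069449 0.07721241052943154 box [[0.501, -0.332], [0.535, -0.254], [0.603, -0.289], [0.566, -0.364]]
side rim [232.6111 343.8426] a 18.0 P [ 0.4498 -0.3401  0.023 ] sides 0.10297592773291263 0.009417265994389513 box [[0.397, -0.339], [0.5, -0.331], [0.501, -0.34], [0.399, -0.348]]
```

View pics/crop_top.png

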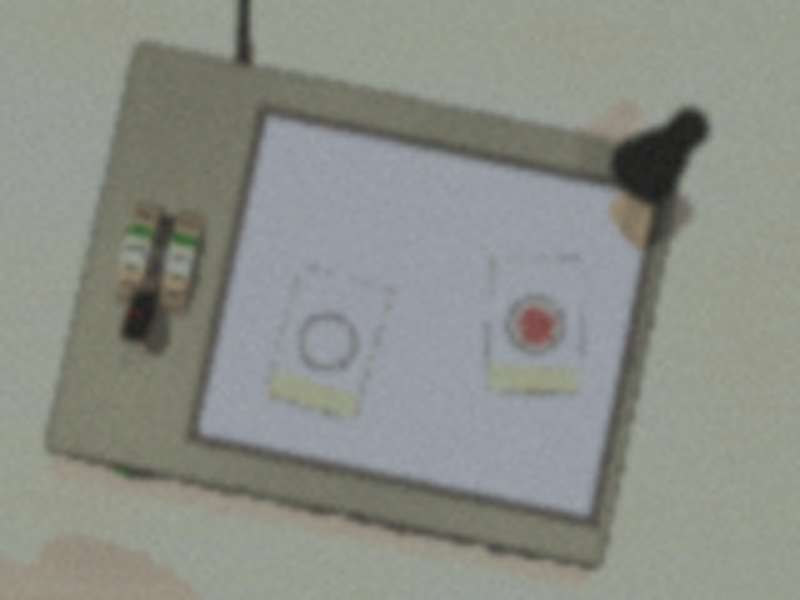

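Run:
```python
from h import *
np.set_printoptions(precision=4,suppress=True)
f=np.load('f0.npz')
print('box corners',plane('top',[[185+140/5,120+42/5],[185+605/5,120+568/5],[185+47/5,120+450/5]],.05))
a=np.radians(-10.4);X=np.array([np.cos(a),np.sin(a),0]);Y=np.array([-np.sin(a),np.cos(a),0])
for o in ([.5638,.0562,0],):
  pv=o+.118*Y+[0,0,.042];print('pivot',pv)
  print('dome top px crop',(proj('top',pv+[0,0,.03])-[185,120])*5)
  for t in(0,.15,.3):
    g=pv+.078*(np.sin(t-.7)*X+[0,0,np.cos(t-.7)]);g2=pv+.063*(np.sin(t-.7)*X+[0,0,np.cos(t-.7)])
    print(t,g2,'end crop',(proj('top',g)-[185,120])*5,'side800',proj('side',g)*800/512)
print('tri tip',tri('top',[212.4,182.4],'side',[259,169.6]))
print('circle',tri('top',[291.9,184.8],'side',[266.7,231]),plane('top',[291.9,184.8],.054),plane('side',[266.7,231],.054))
im=f['top'][150:260,350:420,::-1];im2=f['side'][285:385,195:310,::-1]; im3=f['side'][150:200,230:310,::-1]
c=np.zeros((560,800,3),'u1');c[:550,:350]=cv2.resize(im,None,fx=5,fy=5,interpolation=2)
c[:300,360:705]=cv2.resize(im2,None,fx=3,fy=3,interpolation=2);c[305:555,360:760]=cv2.resize(im3,None,fx=5,fy=5,interpolation=2)
cv2.imwrite('pics/c2.png',c)
```

```text
box corners [[ 0.7077  0.188   0.05  ]
 [ 0.4172 -0.083   0.05  ]
 [ 0.474   0.2312  0.05  ]]
pivot [0.5851 0.1723 0.042 ]
dome top px crop [[155.4652 251.0784]]
0 [0.5452 0.1796 0.0902] end crop [[129.777  334.5175]] side800 [[397.9588 261.9141]]
0.15 [0.5527 0.1782 0.0957] end crop [[132.2351 316.0701]] side800 [[402.8807 259.5312]]
0.3 [0.561  0.1767 0.1   ] end crop [[135.3995 296.0593]] side800 [[408.2988 257.7761]]
tri tip (array([0.5486, 0.1786, 0.0956]), np.float64(0.00011307350989664756))
circle (array([ 0.5525, -0.0396,  0.0579]), np.float64(0.0006293603496373061)) [[ 0.5526 -0.0399  0.054 ]] [[ 0.5533 -0.0361  0.054 ]]Traceback (most recent call last):
  File "<stdin>", line 16, in <module>
ValueError: could not broadcast input array from shape (297,345,3) into shape (300,345,3)
```

```bash
python3 -m inch '[[[0,0,0,0,-0.78,0,0],[0,0,0,0,-0.78,0,0],[0,0,0,0,-0.78,0,0],[0.9,0,-1,0,0,0,0],[0.9,0,-1,0,0,0,0],[0.9,0,-1,0,0,0,0],[0.9,0,-1,0,0,0,0],[0.9,0,-1,0,0,0,0],[0.9,0,-1,0,0,0,0],[0.9,0,-1,0,0,0,0]]]'; python3 -m inch '[[[0.9,0,-1,0,0,0,0],[0.9,0,-1,0,0,0,0],[0.9,0,-1,0,0,0,0],[0.9,0,-1,0,0,0,0],[0.9,0,-1,0,0,0,0],[0.9,0,-1,0,0,0,0],[0.9,0,-1,0,0,0,0],[0,0.5,0,0,0,0,0],[0,0,0,0,0,0,0],[0,0,0,0,0,0,0]]]'
python3 - <<'E'
from h import *
s=state();w=grab_frame('wrist');print(s['eef_pos'],s['ee_rot'],s['time_s'],s['ft_force'])
import pickle;pickle.dump((s,w),open('w1.pkl','wb'));cv2.imwrite('pics/w1.png',cv2.resize(w[...,::-1],(800,600)))
E
```

```text
time_s: 1.15
eef_pos: [0.4138, 0.3796, 0.2265]
ee_rot: [-90.0, 0.0, -10.4]
ft_force: [0.1, -0.5, 0.8]
gripper_width: 0.496
time_s: 2.15
eef_pos: [0.5355, 0.1815, 0.2138]
ee_rot: [-90.0, 0.1, -10.3]
ft_force: [-0.5, 1.2, -0.5]
gripper_width: 0.503
[0.53553271 0.1815182  0.21376078] [-89.99406577   0.10066304 -10.33932871] 2.15 [-0.52301712  1.18699243 -0.52772823]
```

View pics/w1.png

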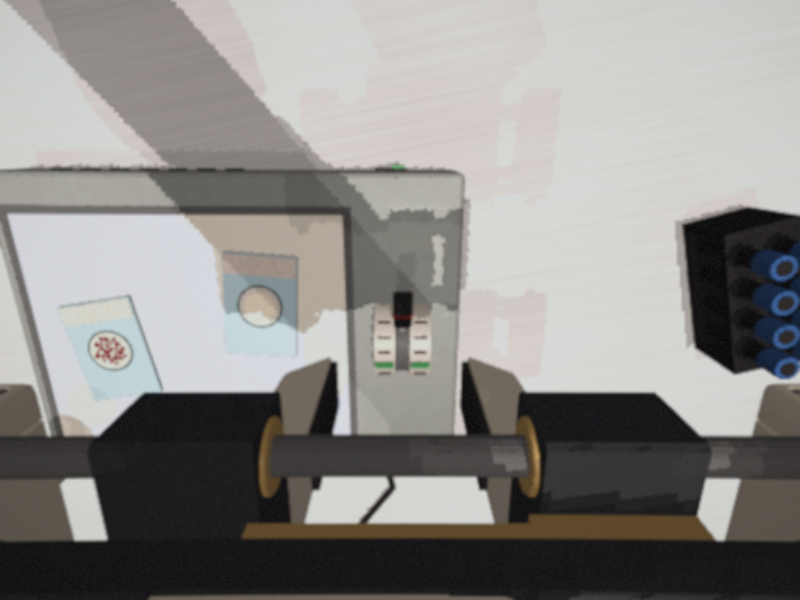

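Run:
```python
from h import *;import pickle
np.set_printoptions(precision=4,suppress=True)
s,w=pickle.load(open('w1.pkl','rb'));S=512/800
print('paddle',plane('wrist',[[403*S,306*S]],.094,s),'spot',plane('wrist',[[110*S,349*S]],.054,s))
print('dome ticks green L,R @edge z',plane('wrist',[[384*S,365*S],[421*S,365*S]],.070,s))
print('box corner',plane('wrist',[[462*S,174*S]],.05,s),'win corner',plane('wrist',[[348*S,210*S]],.05,s))
a=np.radians(-10.4);X=np.array([np.cos(a),np.sin(a),0])
for pv in([.583,.170,.042],[.585,.172,.042]):
  for t in(0,.1,.2,.3):
    d=(np.sin(t-.7)*X+[0,0,np.cos(t-.7)]);print(t,proj('wrist',[pv+.063*d,pv+.078*d],s).ravel()/S)
print('tip',proj('wrist',[s['eef_pos']],s)/S)
# dark paddle mask & red
h=cv2.cvtColor(w,cv2.COLOR_RGB2HSV)[170:245,235:285]
for nm,m in(('red',(h[...,1]>110)&((h[...,0]<10)|(h[...,0]>170))),('dark',h[...,2]<45),('green',(h[...,0]>50)&(h[...,0]<80)&(h[...,1]>80))):
  y,x=np.nonzero(m);print(nm,len(x),(x.mean()+235)/S,(y.mean()+170)/S,(x.min()+235)/S,(x.max()+235)/S,(y.min()+170)/S,(y.max()+170)/S)
cv2.imwrite('pics/w1c.png',cv2.resize(w[160:250,210:310,::-1],(660,594),interpolation=2))
```

```text
paddle [[0.5447 0.181  0.094 ]] spot [[ 0.5522 -0.0383  0.054 ]]
dome ticks green L,R @edge z [[0.5938 0.1586 0.07  ]
 [0.5985 0.1844 0.07  ]]
box corner [[0.4755 0.2336 0.05  ]] win corner [[0.4849 0.1542 0.05  ]]
0 [396.7761 302.7471 396.6552 293.5548]
0.1 [396.7534 312.2213 396.6244 305.8024]
0.2 [396.7354 322.0681 396.6002 318.5963]
0.3 [396.7227 332.1329 396.5832 331.7149]
0 [400.4483 305.1509 400.5076 296.0925]
0.1 [400.4514 314.6263 400.5121 308.3418]
0.2 [400.4521 324.4687 400.5134 321.1298]
0.3 [400.4504 334.524  400.5114 334.2352]
tip [[402.3155 385.5496]]
red 34 401.5625 316.9117647058823 393.75 409.375 314.0625 320.3125
dark 193 401.83775906735747 306.83290155440415 393.75 409.375 292.1875 325.0
green 57 401.7269736842105 364.172149122807 376.5625 426.5625 362.5 365.625
```

View pics/w1c.png

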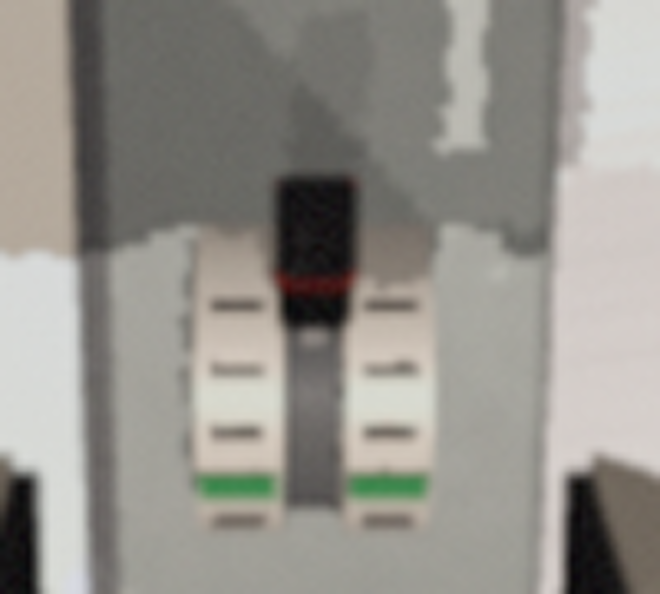

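Run:
```python
from h import *;import pickle
from scipy.optimize import least_squares
np.set_printoptions(precision=4,suppress=True)
s,w=pickle.load(open('w1.pkl','rb'));S=512/800
a=np.radians(-10.4);X=np.array([np.cos(a),np.sin(a),0]);Y=np.array([-X[1],X[0],0])
t=np.array([0,.35,.7,1.05,1.4])-.7;obs=np.array([322.2,337.4,352.3,365,373.3])
P=lambda p:np.array([p[0],p[1],.042])+.03*(np.sin(t)[:,None]*X+np.cos(t)[:,None]*[0,0,1])
f=lambda p:np.r_[proj('wrist',P(p),s)[:,1]/S-obs,proj('wrist',P(p),s)[:,0]/S-401.8]
r=least_squares(f,[.585,.172]);print(r.x,r.fun)
pv=np.r_[r.x,.042]
for q in(0,.05,.1,.15,.2):
  d=np.sin(q-.7)*X+np.cos(q-.7)*np.array([0,0,1]);n=np.cos(q-.7)*X-np.sin(q-.7)*np.array([0,0,1])
  print(q,'end face edges',(proj('wrist',[pv+.078*d-.008*n,pv+.078*d+.008*n,pv+.048*d+.008*n],s)[:,1]/S), 'obs 292 316? 325')
T=R.from_euler('xyz',s['ee_rot'],degrees=True).as_matrix()
for q in(.1,1.05):
  g=pv+.063*(np.sin(q-.7)*X+np.cos(q-.7)*np.array([0,0,1]));print(g,'tool shift mm',1e3*T.T@(g-[0,0,.0188]-s['eef_pos']))
```

```text
[0.5855 0.173 ] [ 0.6324  0.2832  0.035  -0.4252 -0.5805  0.0319  0.0415  0.0232 -0.0197
 -0.0801]
0 end face edges [284.5374 308.9765 325.2877] obs 292 316? 325
0.05 end face edges [290.216  315.3632 328.9603] obs 292 316? 325
0.1 end face edges [296.1044 321.8573 332.663 ] obs 292 316? 325
0.15 end face edges [302.1801 328.43   336.3824] obs 292 316? 325
0.2 end face edges [308.4188 335.052  340.1047] obs 292 316? 325
[0.5505 0.1794 0.094 ] tool shift mm [ 15.3835 138.5379   0.5852]
[0.6068 0.1691 0.1012] tool shift mm [ 72.5458 131.2531   0.5254]
```

```bash
python3 -m inch '[[[0.26,0.9,0,0,0,0,0],[0.26,0.9,0,0,0,0,0],[0,0.9,0,0,0,0,0],[0,0.9,0,0,0,0,0],[0,0.9,0,0,0,0,0],[0,0.7,0,0,0,0,0],[0,0.35,0,0,0,0,0],[0,0,0,0,0,0,0.6],[0,0,0,0,0,0,1],[0,0,0,0,0,0,1]]]' 12; python3 -m inch '[[[0,0,0,0,0,0,1],[0,0,0,0,0,0,1],[0,0,0,0,0,0,1],[0,0,0,0,0,0,1],[0,0,0,0,0,0,1],[0,0,0,0,0,0,1],[0,0,0,0,0,0,1],[0,0,0,0,0,0,1],[0,0,0,0,0,0,1],[0,0,0,0,0,0,1]]]'
```

```text
time_s: 3.2
eef_pos: [0.5503, 0.1787, 0.0767]
ee_rot: [-89.9, -0.1, -10.4]
ft_force: [-0.4, 0.5, 0.4]
gripper_width: 0.293
time_s: 4.2
eef_pos: [0.5506, 0.1807, 0.0765]
ee_rot: [-89.8, -0.1, -10.4]
ft_force: [1.1, 4.2, -1.0]
gripper_width: 0.132
```

```bash
python3 -m inch '[[[0.26,-0.15,0,0,0,0,1],[0.28,-0.12,0,0,0,0,1],[0.28,-0.09,0,0,0,0,1],[0.3,-0.05,0,0,0,0,1],[0.3,-0.02,0,0,0,0,1],[0.3,0.02,0,0,0,0,1],[0.3,0.05,0,0,0,0,1],[0.28,0.09,0,0,0,0,1],[0,0,0,0,0,0,1],[0,0,0,0,0,0,1]]]'
python3 - <<'E'
from h import *;import pickle
s=state();w=grab_frame('wrist');g=s['eef_pos']+[0,0,.0188]-[.5855,.173,.042]
a=np.radians(-10.4);x=g[0]*np.cos(a)+g[1]*np.sin(a);print('t',np.arctan2(x,g[2])+.7,'r',np.hypot(x,g[2]),s['ft_force'])
E
```

```text
time_s: 5.2
eef_pos: [0.6076, 0.1703, 0.0836]
ee_rot: [-89.8, -0.2, -10.4]
ft_force: [2.6, 4.7, 1.2]
gripper_width: 0.129
t 1.0524055029311714 r 0.06431518690952617 [2.5666136  4.6609297  1.15775204]
```

Release, rise straight up and back out for a look.

```bash
python3 -m inch '[[[0,0,0,0,0,0,0.6],[0,0,0,0,0,0,0.2],[0,0,0,0,0,0,0],[0,0,0,0,0,0,0],[0,-0.6,0,0,0,0,0],[0,-1,0,0,0,0,0],[0,-1,0,0,0,0,0],[-0.5,-1,0,0,0,0,0],[-0.5,-1,0,0,0,0,0],[-0.5,-0.5,0,0,0,0,0]]]'
cat > lev.py <<'E'
from h import *;import sys
S=512/800;s=state();w=grab_frame('wrist');n=sys.argv[1];pv=np.array([.5855,.173,.042])
a=np.radians(-10.4);X=np.array([np.cos(a),np.sin(a),0]);Z=np.array([0,0,1.])
print(s['eef_pos'],s['ee_rot'],s['time_s'])
c=proj('wrist',[pv+.063*Z],s)[0].astype(int);y0,x0=max(c[1]-45,0),c[0]-50
for q in(.95,1.05,1.15):
  d=np.sin(q-.7)*X+np.cos(q-.7)*Z;m=np.cos(q-.7)*X-np.sin(q-.7)*Z
  print(q,'crop px: end-,end+,root-,root+',((proj('wrist',[pv+.078*d-.008*m,pv+.078*d+.008*m,pv+.048*d-.008*m,pv+.048*d+.008*m],s)-[x0,y0])*6).round().tolist())
cv2.imwrite(f'pics/{n}.png',cv2.resize(w[y0:y0+90,x0:x0+100,::-1],(600,540),interpolation=2))
E
python3 lev.py lev1
```

```text
time_s: 6.25
eef_pos: [0.5699, 0.175, 0.2134]
ee_rot: [-89.9, -0.2, -10.4]
ft_force: [-0.3, 0.8, -0.4]
gripper_width: 0.498
[0.5699235  0.17498831 0.21340333] [-89.89296565  -0.21821024 -10.43418326] 6.25
0.95 crop px: end-,end+,root-,root+ [[304.0, 379.0], [303.0, 459.0], [302.0, 266.0], [302.0, 342.0]]
1.05 crop px: end-,end+,root-,root+ [[304.0, 420.0], [303.0, 491.0], [302.0, 291.0], [302.0, 361.0]]
1.15 crop px: end-,end+,root-,root+ [[303.0, 457.0], [303.0, 518.0], [302.0, 315.0], [302.0, 376.0]]
```

View pics/lev1.png

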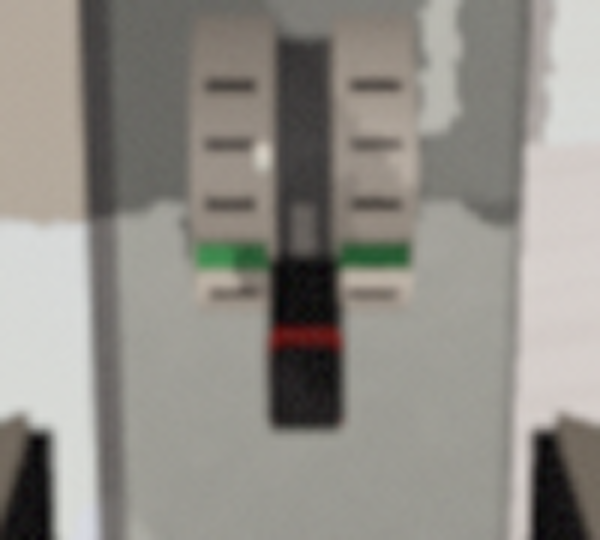

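```bash
cat > fit.py <<'E'
from h import *;import sys,json
from scipy.optimize import least_squares
# args: ticks(5) , root-,end-,end+ , in crop px; uses current (unmoved) state
o=np.array(json.loads(sys.argv[1]));s=state()
a=np.radians(-10.4);X=np.array([np.cos(a),np.sin(a),0]);Z=np.array([0,0,1.]);Y=np.cross(Z,X);pv=np.array([.5855,.173,.042])
c=proj('wrist',[pv+.063*Z],s)[0].astype(int);y0=max(c[1]-45,0);t=np.array([0,.35,.7,1.05,1.4])-.7
def f(p):
  v=pv+p[0]*X+p[1]*Z;q=p[2]-.7;d=np.sin(q)*X+np.cos(q)*Z;m=np.cos(q)*X-np.sin(q)*Z
  P=np.r_[[v+.03*(np.sin(k)*X+np.cos(k)*Z) for k in t],[v+.048*d-.008*m,v+.078*d-.008*m,v+.078*d+.008*m]]
  return (proj('wrist',P,s)[:,1]-y0)*6-o
r=least_squares(lambda p:np.r_[f(p),p[1]*3000],[0,0,1],x_scale=[.01,.01,.1]);print(r.x,r.fun.round(1))
E
python3 fit.py '[85,145,204,255,293,258,330,428]'
```

```text
[-2.37687575e-04 -5.85516440e-05  8.68041127e-01] [  3.7   1.3   1.    1.   -1.  -15.8  10.4  -1.2  -0.2]
```

```bash
python3 -m inch '[[[0.53,0.5,0.04,0,0,0,0],[0.53,0.9,0,0,0,0,0],[0,1,0,0,0,0,0],[0,1,0,0,0,0,0],[0,1,0,0,0,0,0],[0,0.7,0,0,0,0,0.3],[0,0,0,0,0,0,0.6],[0,0,0,0,0,0,1],[0,0,0,0,0,0,1],[0,0,0,0,0,0,1]]]' 25; python3 -m inch '[[[0,0,0,0,0,0,1],[0,0,0,0,0,0,1],[0.15,0.03,0,0,0,0,1],[0.15,0.04,0,0,0,0,1],[0.14,0.05,0,0,0,0,1],[0,0,0,0,0,0,1],[0,0,0,0,0,0,1],[0,0,0,0,0,0,1],[0,0,0,0,0,0,0],[0,0,0,0,0,0,0]]]';python3 -m inch '[[[0,0,0,0,0,0,0],[0,-0.7,0,0,0,0,0],[0,-1,0,0,0,0,0],[0,-1,0,0,0,0,0],[-0.5,-1,0,0,0,0,0],[-0.5,-1,0,0,0,0,0],[-0.5,-0.5,0,0,0,0,0],[0,0,0,0,0,0,0],[0,0,0,0,0,0,0],[0,0,0,0,0,0,0]]]'; python3 lev.py lev2
```

```text
time_s: 7.3
eef_pos: [0.5966, 0.1725, 0.0838]
ee_rot: [-89.8, -0.2, -10.4]
ft_force: [0.9, -1.1, -0.4]
gripper_width: 0.126
time_s: 8.3
eef_pos: [0.6059, 0.1674, 0.079]
ee_rot: [-90.1, 0.0, -10.5]
ft_force: [-0.1, 0.1, 0.2]
gripper_width: 0.258
time_s: 9.3
eef_pos: [0.5692, 0.1744, 0.2079]
ee_rot: [-90.1, 0.1, -10.5]
ft_force: [0.0, -0.5, -0.5]
gripper_width: 0.497
[0.56923693 0.17443466 0.20790752] [-9.00685095e+01  8.17358761e-02 -1.04788250e+01] 9.3
0.95 crop px: end-,end+,root-,root+ [[304.0, 383.0], [304.0, 464.0], [303.0, 267.0], [303.0, 344.0]]
1.05 crop px: end-,end+,root-,root+ [[304.0, 425.0], [304.0, 496.0], [303.0, 293.0], [303.0, 363.0]]
1.15 crop px: end-,end+,root-,root+ [[304.0, 463.0], [304.0, 523.0], [303.0, 317.0], [302.0, 378.0]]
```

View pics/lev2.png

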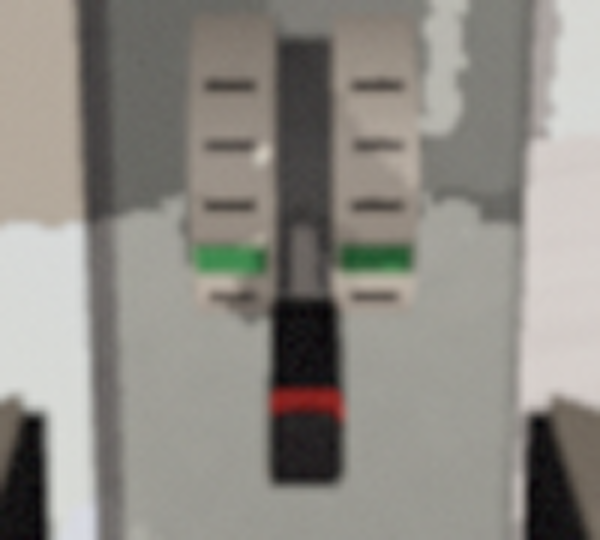

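```bash
python3 fit.py '[85,146,206,258,296,300,412,483]'
python3 - <<'E'
from h import *
f=grab_frame('side');a=np.radians(-10.4);X=np.array([np.cos(a),np.sin(a),0]);Z=np.array([0,0,1.]);Y=np.cross(Z,X);pv=np.array([.5855,.173,.042])
P=lambda q,r=.074:pv+r*(np.sin(q-.7)*X+np.cos(q-.7)*Z)-.006*Y
for q in(.95,1.05,1.15):print(q,proj('side',P(q))[0],proj('side',P(q,.055))[0])
c=proj('side',P(1.05))[0].astype(int);h=cv2.cvtColor(f,cv2.COLOR_RGB2HSV)[c[1]-14:c[1]+14,c[0]-16:c[0]+16]
for nm,m in (('red',(h[...,1]>120)&((h[...,0]<10)|(h[...,0]>170))),('dark',h[...,2]<50)):
  y,x=np.nonzero(m);print(nm,len(x),x.mean()+c[0]-16,y.mean()+c[1]-14)
cv2.imwrite('pics/sidelev.png',cv2.resize(f[c[1]-30:c[1]+30,c[0]-40:c[0]+40,::-1],(640,480),interpolation=2));print(c)
E
```

```text
[ 1.13509437e-03 -4.37532030e-04  1.02484909e+00] [  3.    0.7   0.5   0.3  -1.2 -13.1   3.6   6.1  -1.3]
0.95 [277.41663194 167.36476413] [275.56663609 172.00776847]
1.05 [279.73420613 168.121388  ] [277.27339843 172.56173037]
1.15 [281.95037692 169.05077806] [278.90714039 173.24192268]
red 0 nan nan
dark 9 277.6666666666667 169.55555555555554
[279 168]<stdin>:7: RuntimeWarning: Mean of empty slice.
  ret = ret.dtype.type(ret / rcount)
```

View pics/sidelev.png

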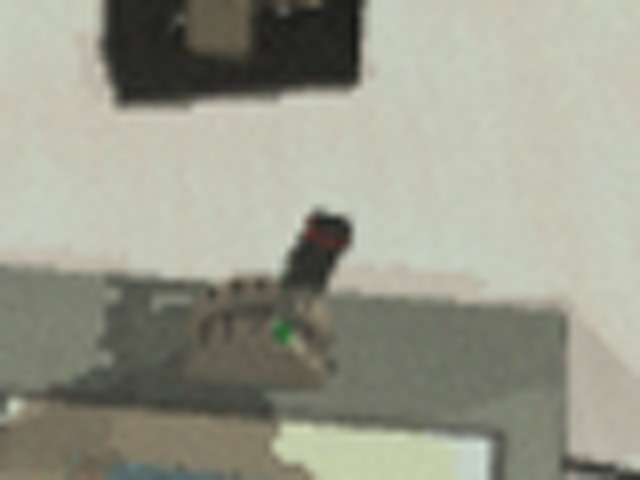

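Side view: the paddle's red band sits at (279.8,167.3), against a model position of (279.7,168.1) for 1.05 rad, so the lever is on the green mark. Next, the loupe.

```bash
python3 -m inch '[[[0,-1,0,0,0,0,0],[0,-0.3,-1,0,0,0,0],[0,0,-1,0,0,0,0],[0,0,-1,0,0,0,0],[0,0,-1,0,0,0,0],[0,0,-1,0,0,0,0],[0,0,-1,0,0,0,0],[0,0,-1,0,0,0,0],[0,0,-1,0,0,0,0],[0,0,-1,0,0,0,0]]]' 
python3 -m inch '[[[0,0,-1,0,0,0,0],[0,0,-1,0,0,0,0],[0,0,-1,0,0,0,0],[0,0,-1,0,0,0,0],[0,0,-1,0,0,0,0],[0,0,-1,0,0,0,0],[0,0,-1,0,0,0,0],[0,0,-1,0,0,0,0],[0,0,-1,0,0,0,0],[0,0,-1,0,0,0,0]]]' 
python3 -m inch '[[[0,0,-1,0,-0.96,0,0],[0,0,0,0,-0.96,0,0],[0,0,0,0,-0.96,0,0],[0,0.8,0,0,0,0,0],[0,0.5,0,0,0,0,0],[0,0,0,0,0,0,0],[0,0,0,0,0,0,0],[0,0,0,0,0,0,0],[0,0,0,0,0,0,0],[0,0,0,0,0,0,0]]]'
python3 - <<'E'
from h import *;import pickle
s=state();w=grab_frame('wrist');print(s['eef_pos'],s['ee_rot'],s['time_s'],s['ft_force'])
pickle.dump((s,w),open('w2.pkl','wb'));cv2.imwrite('pics/w2.png',cv2.resize(w[...,::-1],(800,600)))
E
```

```text
time_s: 10.4
eef_pos: [0.5282, -0.0471, 0.2409]
ee_rot: [-90.0, 0.1, -10.4]
ft_force: [0.7, 0.4, 0.1]
gripper_width: 0.499
time_s: 11.4
eef_pos: [0.4828, -0.2929, 0.2408]
ee_rot: [-90.0, 0.1, -10.4]
ft_force: [-0.7, 0.4, -0.1]
gripper_width: 0.499
time_s: 12.4
eef_pos: [0.4792, -0.3165, 0.2099]
ee_rot: [-90.0, -0.0, 9.4]
ft_force: [-1.2, 0.2, -0.3]
gripper_width: 0.501
[ 0.47916302 -0.31646296  0.20985825] [-9.00447919e+01 -4.46108159e-02  9.38170151e+00] 12.4 [-1.19901483  0.21899245 -0.26983418]
```

View pics/w2.png

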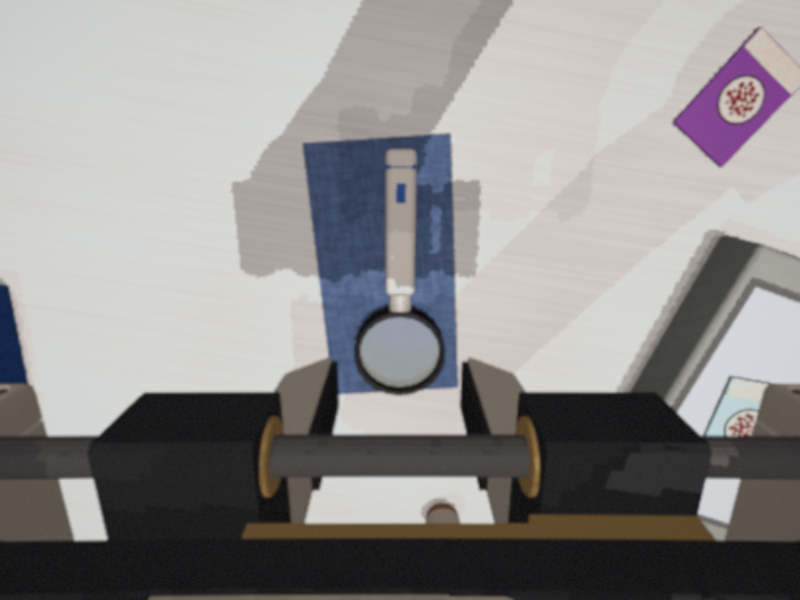

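Run:
```python
from h import *;import pickle
np.set_printoptions(precision=4,suppress=True)
s,w=pickle.load(open('w2.pkl','rb'));S=.64;p=lambda *q:plane('wrist',np.array(q)*S,.023,s)
A=p([355,348],[445,348],[400,305],[400,393]);print(A,np.linalg.norm(A[1]-A[0]),np.linalg.norm(A[3]-A[2]))
B=p([401.5,150],[388,220],[415,220],[388,280],[414,280]);print(B)
c=(A[0]+A[1]+A[2]+A[3])/4;e=B[0];m1=(B[1]+B[2])/2;m2=(B[3]+B[4])/2;
for d in(c-e,m2-m1):print('yaw',np.degrees(np.arctan2(d[1],d[0])))
print('lens',c,'len',np.linalg.norm(c-e),'w',np.linalg.norm(B[2]-B[1]))
u=(c-e)/np.linalg.norm(c-e);g=c-.071*u
T=R.from_euler('xyz',s['ee_rot'],degrees=True).as_matrix();print('grasp',g,'shift units',T.T@(np.r_[g[:2],.006]-s['eef_pos'])/.025)
```

```text
[[ 0.5517 -0.3414  0.023 ]
 [ 0.5399 -0.2703  0.023 ]
 [ 0.5099 -0.3118  0.023 ]
 [ 0.5858 -0.2993  0.023 ]] 0.07207557148606772 0.07690022151337167
[[ 0.3968 -0.3294  0.023 ]
 [ 0.4464 -0.3312  0.023 ]
 [ 0.4432 -0.3117  0.023 ]
 [ 0.4915 -0.3241  0.023 ]
 [ 0.4883 -0.3045  0.023 ]]
yaw 8.977147997742879
yaw 8.953016494005572
lens [ 0.5468 -0.3057  0.023 ] len 0.15192825977317387 w 0.019786577478891867
grasp [ 0.4767 -0.3168  0.023 ] shift units [-0.1061  8.1542  0.0093]
```

```bash
python3 -m inch '[[[0,1,0,0,0.06,0,0],[0,1,0,0,0,0,0],[0,1,0,0,0,0,0],[0,1,0,0,0,0,0],[0,1,0,0,0,0,0],[0,1,0,0,0,0,0],[0,0.9,0,0,0,0,0],[0,0.7,0,0,0,0,0],[0,0.5,0,0,0,0,0],[0,0,0,0,0,0,0]]]' 40; python3 -m inch '[[[0,0,0,0,0,0,0.4],[0,0,0,0,0,0,0.5],[0,0,0,0,0,0,0.6],[0,0,0,0,0,0,1],[0,0,0,0,0,0,1],[0,0,0,0,0,0,1],[0,0,0,0,0,0,1],[0,0,0,0,0,0,1],[0,0,0,0,0,0,1],[0,0,0,0,0,0,1]]]'
```

```text
time_s: 13.45
eef_pos: [0.4777, -0.3156, 0.0052]
ee_rot: [-89.9, 0.1, 9.0]
ft_force: [-0.1, -0.1, 0.1]
gripper_width: 0.499
time_s: 14.45
eef_pos: [0.4794, -0.3167, 0.0077]
ee_rot: [-90.1, -0.1, 9.0]
ft_force: [-1.4, 1.2, 6.2]
gripper_width: 0.234
```

```bash
python3 -m inch '[[[0,-0.2,0,0,0,0,1],[0,-0.4,0,0,0,0,1],[0,-0.6,0,0,0,0,1],[0,-0.7,0,0,0,0,1],[0,-0.8,0,0,0,0,1],[0,-0.8,0,0,0,0,1],[0,-0.7,0,0,0,0,1],[0,-0.5,0,0,0,0,1],[0,-0.3,0,0,0,0,1],[0,0,0,0,0,0,1]]]' 40; python3 -m inch '[[[0,0,0.2,0,0,0,1],[0,0,0.4,0,0,0,1],[0,0,0.6,0,0,0,1],[0,0,0.7,0,0,0,1],[0,0,0.8,0,0,0,1],[0,0,0.8,0,0,0,1],[0,0,0.8,0,0,0,1],[0,0,0.8,0,0,0,1],[0,0,0.8,0,0,0,1],[0,0,0.8,0,0,0,1]]]'; python3 -m inch '[[[0,0,0.8,0,0,0,1],[0,0,0.8,0,0,0,1],[0,0,0.8,0,0,0,1],[0,0,0.6,0,0,0,1],[0,0,0.4,0,0,0,1],[0,0,0.3,0,0,0,1],[0.3,0,0.1,0,0,0,1],[0.5,0,0,0,0,0,1],[0.5,0,0,0,0,0,1],[0.3,0,0,0,0,0,1]]]'; python3 -m inch '[[[0.1,0,0,0,0,0,1],[0,0,0,0,0,0,1],[0,0,0,0,0,0,1],[0,0,0,0,0,0,1],[0,0,0,0,0,0,1],[0,0,0,0,0,0,1],[0,0,0,0,0,0,1],[0,0,0,0,0,0,1],[0,0,0,0,0,0,1],[0,0,0,0,0,0,1]]]'
python3 - <<'E'
from h import *;import pickle
s=state();F={n:grab_frame(n) for n in('wrist','top','side')}
print(s['eef_pos'],s['ee_rot'],s['time_s'],s['ft_force'],s['torque'],s['gripper_width'])
pickle.dump((s,F),open('w3.pkl','wb'));cv2.imwrite('pics/w3.png',cv2.resize(F['wrist'][...,::-1],(800,600)))
def cr(n):
  c=proj(n,[[.55,-.04,.134]])[0].astype(int);print(n,c-[40,45]);return cv2.resize(F[n][c[1]-45:c[1]+45,c[0]-40:c[0]+40,::-1],(400,450),interpolation=2)
cv2.imwrite('pics/ts3.png',np.hstack([cr('top'),cr('side')]))
E
```

```text
time_s: 15.45
eef_pos: [0.4794, -0.3167, 0.133]
ee_rot: [-90.1, -0.1, 9.0]
ft_force: [0.3, -0.6, -2.3]
gripper_width: 0.236
time_s: 16.45
eef_pos: [0.4518, -0.1483, 0.1315]
ee_rot: [-90.0, 0.0, 9.1]
ft_force: [0.2, 0.2, -2.0]
gripper_width: 0.235
time_s: 17.45
eef_pos: [0.4797, -0.0511, 0.1318]
ee_rot: [-90.0, -0.1, 8.9]
ft_force: [-0.0, -0.6, -1.4]
gripper_width: 0.236
time_s: 18.45
eef_pos: [0.4799, -0.0504, 0.1317]
ee_rot: [-90.0, -0.0, 9.0]
ft_force: [-0.0, 0.3, -1.8]
gripper_width: 0.237
[ 0.47986298 -0.05039265  0.13172659] [-8.99995558e+01 -7.32127050e-04  8.96740820e+00] 18.45 [-0.0491967   0.28211193 -1.79191682] [ 0.09387208  0.04606347 -0.01573144] 0.23680039299420397
top [254 137]
side [226 166]
```

View pics/w3.png

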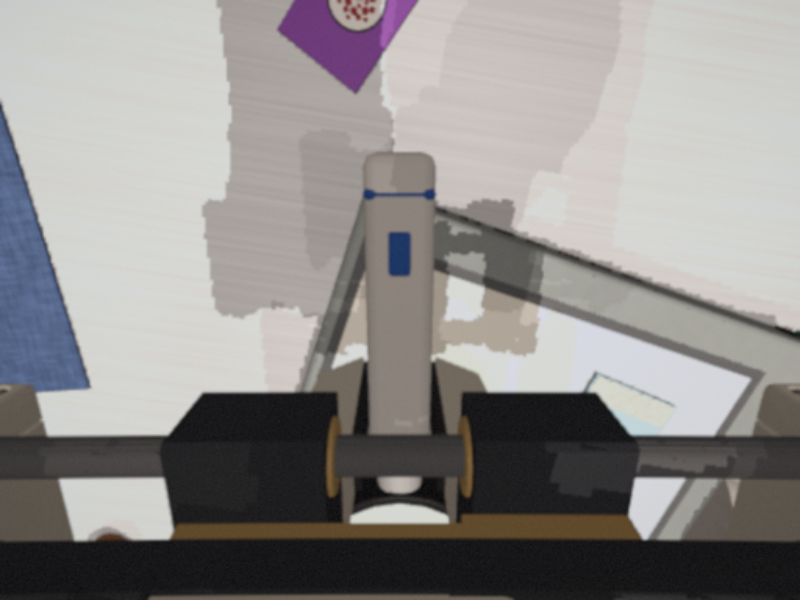

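View pics/ts3.png

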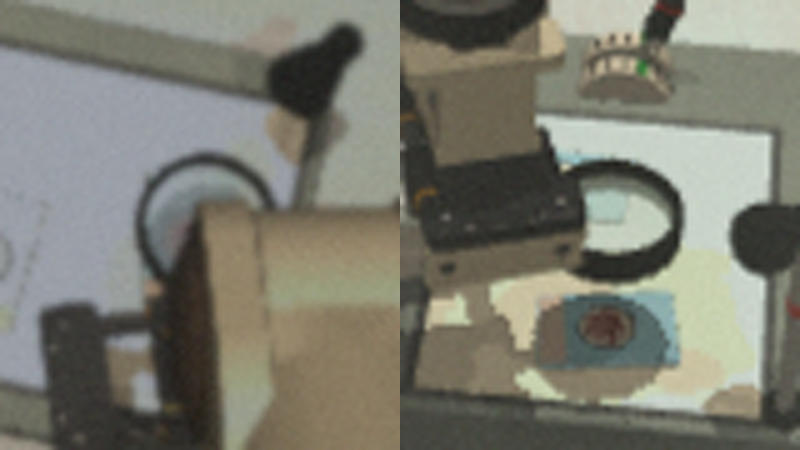

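```bash
cat > rim.py <<'E'
from h import *;import pickle
from scipy.optimize import least_squares
np.set_printoptions(precision=4,suppress=True)
s,F=pickle.load(open('w3.pkl','rb'))
th=np.linspace(0,2*np.pi,360);C=lambda p,h,r=.037:np.c_[p[0]+r*np.cos(th),p[1]+r*np.sin(th),np.full(360,p[2]+h)]
def pred(p):
  sd=np.r_[proj('side',C(p,.01)),proj('side',C(p,-.01))];tp=np.r_[proj('top',C(p,.01)),proj('top',C(p,-.01))]
  return np.array([sd[:,0].max(),sd[:,1].min(),sd[:,1].max(),tp[:,0].min(),tp[:,1].min(),tp[:,0].max()])
obs=np.array([282.8,197.6,222.6,281.4,167.4,308.4])
p0=np.array([.5505,-.0387,.137]);print('resid at dead reckoning',pred(p0)-obs)
r=least_squares(lambda p:pred(p)-obs,p0,x_scale=.01);print('fit',r.x,r.fun)
print('spot proj',proj('side',[[.5524,-.0392,.054]]),'obs 267,231.4')
# handle in wrist view: predicted corners at far end top face, width, if level
u=np.array([np.cos(np.radians(9)),np.sin(np.radians(9)),0]);n=np.array([-u[1],u[0],0])
for tilt in(-3,0,3):
  g=s['eef_pos']+[0,0,.0053];d=np.cos(np.radians(tilt))*u+np.sin(np.radians(tilt))*np.array([0,0,1])
  e=g-.087*d+[0,0,.01];m=g-.068*d+[0,0,.01];q=proj('wrist',[e,m-.011*n,m+.011*n],s)/.64;print(tilt,q.round(1).tolist())
h=cv2.cvtColor(F['wrist'],cv2.COLOR_RGB2HSV);print([(F['wrist'][y,225:290].mean(1).astype(int)).tolist() for y in(122,)])
E
python3 rim.py
```

```text
resid at dead reckoning [-1.516  -0.2111  0.4382 -1.7432  0.485   0.2382]
fit [ 0.5529 -0.0404  0.1386] [-0.4752 -0.2723  0.4273 -1.0527 -0.4974  0.9766]
spot proj [[266.4819 231.8665]] obs 267,231.4
-3 [[401.6, 143.1], [364.2, 211.4], [439.0, 211.3]]
0 [[401.5, 142.8], [365.0, 209.6], [438.0, 209.5]]
3 [[401.5, 143.3], [365.8, 208.4], [437.1, 208.3]]
[[155, 156, 156, 155, 155, 154, 145, 120, 79, 60, 63, 68, 75, 87, 109, 126, 136, 143, 142, 143, 142, 142, 141, 143, 142, 142, 142, 142, 137, 129, 127, 127, 128, 127, 127, 126, 128, 127, 126, 126, 129, 127, 129, 127, 128, 124, 110, 89, 72, 65, 61, 60, 79, 139, 185, 193, 193, 193, 192, 192, 193, 193, 193, 194, 193]]
```

```bash
python3 -m inch '[[[0.03,0.04,0,0,0,0,1],[0,0.05,0,0,0,0,1],[0,0.04,0,0,0,0,1],[0,0,0,0,0,0,1],[0,0,0,0,0,0,1],[0,0,0,0,0,0,1],[0,0,0,0,0,0,1],[0,0,0,0,0,0,1],[0,0,0,0,0,0,1],[0,0,0,0,0,0,1]]]' 40
python3 - <<'E'
from h import *;import pickle
np.set_printoptions(precision=4,suppress=True)
s=state();F={n:grab_frame(n) for n in('wrist','top','side')};pickle.dump((s,F),open('w4.pkl','wb'))
print(s['eef_pos'],s['ee_rot'],s['time_s'],'lens',s['eef_pos']+[.0706,.0117,.0053])
print('tape pred side',proj('side',[[.6395,-.105,.134]]))
h=cv2.cvtColor(F['side'],cv2.COLOR_RGB2HSV)[210:250,290:320];m=(h[...,1]>110)&((h[...,0]<10)|(h[...,0]>170));y,x=np.nonzero(m);print('tape obs',len(x),x.mean()+290,y.mean()+210, 'px/mm z',proj('side',[[.6395,-.105,.144]])-proj('side',[[.6395,-.105,.134]]))
c=proj('side',[[.55,-.04,.134]])[0].astype(int);c2=proj('top',[[.55,-.04,.134]])[0].astype(int)
a=F['side'][c[1]-45:c[1]+45,c[0]-20:c[0]+60,::-1];b=F['top'][c2[1]-45:c2[1]+45,c2[0]-40:c2[0]+40,::-1]
print(c-[20,45],c2-[40,45]);cv2.imwrite('pics/fin.png',cv2.resize(np.hstack([a,b]),(800,450),interpolation=2))
E
```

```text
time_s: 19.6
eef_pos: [0.4806, -0.0503, 0.1285]
ee_rot: [-90.0, 0.0, 9.0]
ft_force: [-0.4, -0.2, -1.7]
gripper_width: 0.237
[ 0.4806 -0.0503  0.1285] [-89.9972   0.0008   8.9611] 19.6 lens [ 0.5512 -0.0386  0.1338]
tape pred side [[304.8447 227.9917]]
tape obs 4 304.75 227.75 px/mm z [[ 0.3796 -2.7714]]
[246 166] [254 137]
```

View pics/fin.png

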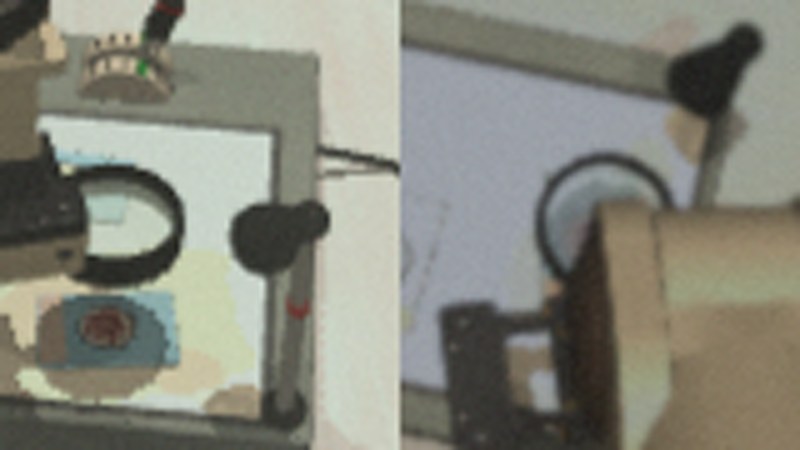

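```bash
sed -i 's/^obs=.*/obs=np.array([283,198.8,223.4,281.4,167.4,308.6])/; s/w3.pkl/w4.pkl/' rim.py; python3 rim.py | sed -n 2p; python3 -c "
from rig import hand_in,state
print(state()['ft_force']);print(hand_in())"
```

```text
fit [ 0.5534 -0.0409  0.1355] [-0.5081 -0.4738  0.6224 -0.9131 -0.5317  0.8339]
[ 0.25738815  0.67225769 -1.72653464]
the job is handed in; nothing more can be done
None
```

The dimmer is set to the green mark, and the loupe is held level in the gripper over the red-clump slide. I handed the job in at about 20 s of the 64 s allowed; no verdict was reported.

- **Dimmer:** I set it first, with the loupe still on its mat. The first pull stopped short at about 0.87 rad, so I gripped the lever again and corrected it. The last wrist-camera check read about 1.02 rad, and the side view matched 1.05 rad to within 1 pixel. The checks differ by about 0.03 rad.
- **Loupe:** It is gripped at about its balance point with 40 N. The wrist force of about 1.7 N matches its weight, so it is resting on nothing. The handle shows no visible tilt in the wrist view, but that view could not show a tilt of a few degrees.
- **Position:** I measured the circle's centre at (0.552, -0.039). The last checks put the lens here, in metres:

| Check | x | y | Lens height |
|---|---|---|---|
| From the arm's pose | 0.551 | -0.039 | 0.134 |
| From the rim in the side and top pictures | 0.553 | -0.041 | 0.1355 |
| Wanted | 0.552 | -0.039 | 0.134 |

The two lens checks differ by about 2–3 mm sideways and 1.7 mm in height, which is about the camera accuracy. The red tape on the lamp post appeared where 134 mm should be, to within 0.3 pixel.

I did not touch the slides, reagent bottle or tube rack.

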